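# Slide two sample cartridges under the leaf springs of a slide carrier

### The arm

A 6-joint arm with a two-finger parallel gripper is mounted at the origin on the work surface. World frame = base frame: x ahead of the robot, y to its left, z up, the work surface at z = 0. Lengths are in m, angles in rad, forces in N, time in s.
With the tool pointing down it reaches from about 0.35 to 0.775 m from the base axis. Payload 5.5 kg.
Tool frame: the origin (TCP) lies on the centre line of the jaws, within the pads' length; the fingertips stand 11 mm ahead of it and the grasp point (between the pads) lies 8 mm behind it (env.tip_reach is the distance from the TCP to the fingertips, in m); z points along the fingers, x is the direction in which the jaws open and shut, and the axes are right-handed (so a half turn about z gives the same grasp; the last joint's range is limited). The gripper opens to 85 mm and grips with 20 to 120 N. Pads are 22 mm wide; open, the fingers measure 114 mm over their backs; the gripper's body (76 mm by 85 mm) begins 54 mm behind the grasp point. The pads swing forward as they close: fully open they stand 13 mm farther back than shut.
Start: joints at [1.161, 0.313, 0.046, 1.304, 0, 1.431], TCP at [0.153, 0.554, 0.242] pointing down, gripper open.
Joint ranges: [-2.76, 2.76], [-0.86, 1.69], [-1.03, 1.26], [-2.2, 2.34], [-1.47, 1.5], [-3.14, 3.14]. Speed limits (rad/s): [2.57, 2.57, 3.14, 3.14, 3.14, 3.14].

### API

Orientations are given as a unit quaternion [w, x, y, z].
In Python, from workcell import env gives the robot as it stands.
- The arm moves only by the tool carry_out, never from a script. Its argument "moves" is one flat list of numbers, 7 for each row, row after row: the gripper command: -1 is shut, 1 is fully open, values between are in proportion, then the shift along the tool's x, y, z in m, then the turn, a rotation vector about the tool's x, y, z in degrees. A call has exactly 5 rows; each row shifts and turns the pose as measured when the row begins, along the tool's axes as they then stand; what a row does not reach is not made up. A row lasts 1/8 s, in which the tool goes at most 62.5 mm and 10.7 degrees, less where a joint would pass 70% of its speed; a pose out of reach is approached as far as the arm can. A call is refused whole if a number of a shift passes 0.0625 or a number of a turn 10.7, either way. A call with a gripper value outside its range is refused whole. The fingers move at their own pace and stop on an object; "squeeze" is the grip in N (left out, the last holds). Time passes only in rows, so rows that do not move let the fingers close, or fill a call up. It gives the time, the measured TCP pose, the force and the opening at its end, in the units of the state.
- env.get_state(): the state, without advancing time (a new reading comes with each control period).
- env.read_camera(name): name is "scene" or "side" or "wrist"; returns the picture (480x640x3 uint8, red, green, blue); there is no depth.
- env.calibration(name): a dict with "camera_matrix" (3x3 intrinsics, pixels), "rvec" (rotation vector, rad) and "tvec" (3), from world to camera coordinates, as OpenCV has them; the wrist camera has in their place "hand_eye" (4x4, takes a point from camera to tool coordinates, whose origin is the TCP and whose axes are the tool frame's). Camera axes: x right, y down, z forward; pixel columns grow to the right and rows downward; lengths in m; the calibration is good to about 2 mm. A picture is of the moment at which its call begins: read the wrist's pose just before it. calibration takes no time and is no camera call.
- env.hand_in(): hands the job in, once; it reports no verdict.
The state is a dict: "clock": time; "joint_pos": joint angles; "qvel": joint speeds; "tau": joint torques, N m; "tcp_pos": TCP position; "orientation": TCP orientation; "wrist_force": force on the tool from outside, world axes, zero at the start; "ft_torque": the same for the moment, N m; "finger_gap": finger opening in m.
Only numpy, scipy, OpenCV 4.12 (cv2) and the standard library are available. Lean on these libraries where they do the work, as an engineer would, in place of code of your own. Each camera call takes 0.05 s, during which the arm holds its last target. There are 200 camera calls.

### The job

Two sample cartridges lie in the two slots of the slide carrier, short of their leaf springs. With the fingertips press each cartridge down hard on its ribbed rear end and, keeping the pressure on, slide it along its slot and under the spring until it is fully home against the end stop, lying flat; either one may go first. Do not pick the cartridges up, leave the bottle, pot, box and mailer beside the carrier alone, and take the hand clear at the end.

Things in the scene. Friction and masses are not known exactly. Their poses are not given: they have to be found in the camera images.
- carrier: fixed black slide carrier, 180 (x) x 120 (y) x 19 mm high, on a grey cradle 204 x 144 mm. Origin: centre of its underside, on the bench; x along the two slots, the way the cartridges slide; y to the left. Slots 28 mm wide, centred at y = +29 (left) and -29 mm (right), from x = -78 to +54 mm; floor at z = 16, walls' tops at 19 mm. Spring mounts up to 30 mm high at x = 62 to 88 mm
- cartridge_left: white plastic sample cartridge in the left slot, 76 x 26 x 5 mm thick, about 20 g. Origin: centre of its underside; x along it to the leading end, z up. Its top is 2 mm above the slot walls. Dark window on the leading half; thumb ribs (flat marks, no hold) at x = -36 to -13 mm. Starts 45 to 53 mm short of home, only 3 to 11 mm from the slot's rear wall, so friction from above must move it
- cartridge_right: white plastic sample cartridge in the right slot, 76 x 26 x 5 mm thick, about 20 g. Origin: centre of its underside; x along it to the leading end, z up. Its top is 2 mm above the slot walls. Dark window on the leading half; thumb ribs (flat marks, no hold) at x = -36 to -13 mm. Starts 45 to 53 mm short of home, only 3 to 11 mm from the slot's rear wall, so friction from above must move it
- stop_left (a point): middle of the left slot's end stop, at floor level (carrier x = 54, y = +29, z = 16 mm). The leading end of a cartridge that is home touches it: its origin is then at carrier x = 16 mm. The left slot is the one on positive y. Sliding is slippery (friction 0.12), but the spring holds back with 1 to 2 N along the slot and throws a lightly pressed cartridge back: lean on it with 15 to 25 N, under 10 N tends to slip
- stop_right (a point): middle of the right slot's end stop, at floor level (carrier x = 54, y = -29, z = 16 mm). The leading end of a cartridge that is home touches it: its origin is then at carrier x = 16 mm. The right slot is the one on negative y. Sliding is slippery (friction 0.12), but the spring holds back with 1 to 2 N along the slot and throws a lightly pressed cartridge back: lean on it with 15 to 25 N, under 10 N tends to slip
- spring_left (a joint): leaf spring over the left slot: bent steel strip 18 mm wide reaching back from its mount; toe turned up at carrier x = 18 mm, 25 mm above the bench; bend at x = 32 mm, 2.3 mm above the slot floor. Value: lift angle, rad; 0 at rest, about 0.08 (pressing with 2.5 N) over a cartridge
- spring_right (a joint): leaf spring over the right slot: bent steel strip 18 mm wide reaching back from its mount; toe turned up at carrier x = 18 mm, 25 mm above the bench; bend at x = 32 mm, 2.3 mm above the slot floor. Value: lift angle, rad; 0 at rest, about 0.08 (pressing with 2.5 N) over a cartridge
- oil_bottle: bystander: amber dropper bottle of immersion oil, 30 mm across, 75 mm tall, origin under its centre
- pot: bystander: clear specimen pot with white cap, 42 mm across, 50 mm tall, origin under its centre
- slide_box: bystander: closed grey slide box 100 x 85 x 33 mm, origin under its centre
- slide_mailer: bystander: white slide mailer 82 x 32 x 16 mm lying flat, origin under its centre
Things that resemble listed ones, but are neither listed nor needed, are in the scene too. What is shaped like the cartridge_left but purple is not meant.

How it is judged:
By the outcome, as a careful person would: the job done as asked, in the order asked, and still so for the second after the job is handed in, with the robot touching nothing.
It also fails if it takes over 51 s, if anything falls off the work surface, if the arm or the gripper's body presses on something with over 40 N, if the wrist force passes 120 N, or if a joint passes its speed limit or range.

## Working session

There is one attempt and no reset: what is moved stays moved. The work goes in short steps, Python scripts to look and compute and a tool call to move; the robot and the scene stay as the last step left them, time stands still between calls to the robot, and variables do not carry over. Pictures are saved under pics/ and viewed, about 8 in all and at most 12, crops included, and the job is handed in when it is done.

Besides the shell and the picture viewer there is one more tool, called in YAML: its name, and indented under it one key for each argument. carry_out: Moves the arm, as the interface text tells. Its arguments: {"type":"object","properties":{"moves":{"type":"array"},"squeeze":{"type":"number"}},"required":["moves"]}

```bash
mkdir -p pics; ls
python3 - <<'E'
from workcell import env
import cv2,numpy as np
print(env.get_state())
ims=[]
for n in("scene","side"):
    im=env.read_camera(n)[:,:,::-1]; cv2.imwrite(f"pics/{n}0.png",im); print(n,env.calibration(n))
w=env.read_camera("wrist")[:,:,::-1]; cv2.imwrite("pics/wrist0.png",w); print(env.calibration("wrist"),env.tip_reach)
E
```

```text
pics
{'clock': 0.0, 'joint_pos': array([1.16140291e+00, 3.14007603e-01, 4.49998003e-02, 1.30363100e+00,
       1.44778388e-05, 1.43120657e+00]), 'qvel': array([ 4.40001794e-04, -2.07020126e-03, -6.60301841e-04,  6.74867195e-04,
        6.68112019e-04, -1.93590455e-05]), 'tau': array([-5.78192194e-04, -4.80623567e+01,  2.98536712e+01,  1.93107646e-02,
       -3.43298607e-04,  1.06465983e-06]), 'tcp_pos': array([0.15306285, 0.55374115, 0.24141329]), 'orientation': array([ 4.44141378e-04,  7.95782992e-01,  6.05581192e-01, -8.07136529e-04]), 'wrist_force': array([-0.32267128,  0.38940915, -0.6673263 ]), 'ft_torque': array([-0.02070138,  0.02151357, -0.00493665]), 'finger_gap': 0.08534105310779294}
scene {'camera_matrix': array([[462.74654266,   0.        , 320.35748428],
       [  0.        , 462.74654266, 243.14122728],
       [  0.        ,   0.        ,   1.        ]]), 'rvec': array([ 2.00944636,  1.7760804 , -0.50685654]), 'tvec': array([-0.11427158, -0.47154997,  1.02506503])}
side {'camera_matrix': array([[500.38893007,   0.        , 311.20927951],
       [  0.        , 500.38893007, 238.25062824],
       [  0.        ,   0.        ,   1.        ]]), 'rvec': array([ 0.76102411, -2.5508149 ,  1.17849787]), 'tvec': array([0.51756856, 0.25532402, 0.66850071])}
{'camera_matrix': array([[358.10828556,   0.        , 320.33960956],
       [  0.        , 358.10828556, 243.25403826],
       [  0.        ,   0.        ,   1.        ]]), 'hand_eye': array([[ 9.99999963e-01, -2.09438829e-04, -1.75411280e-04,
         7.61246800e-04],
       [ 2.54566434e-04,  9.47389100e-01,  3.20084096e-01,
        -8.21303553e-02],
       [ 9.91446964e-05, -3.20084129e-01,  9.47389118e-01,
        -1.31054830e-01],
       [ 0.00000000e+00,  0.00000000e+00,  0.00000000e+00,
         1.00000000e+00]])} 0.011
```

View pics/scene0.png

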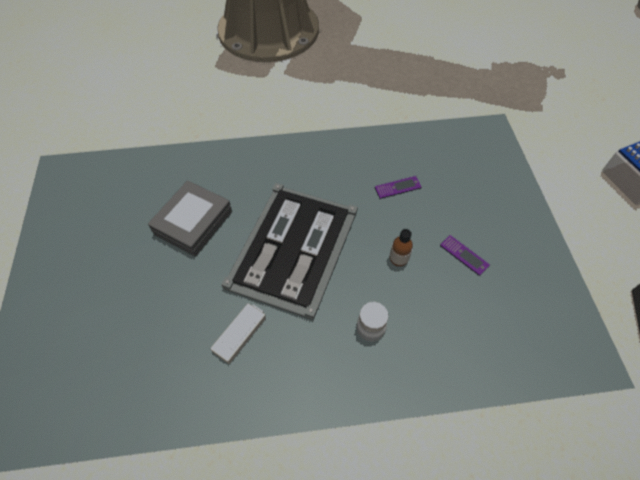

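View pics/side0.png

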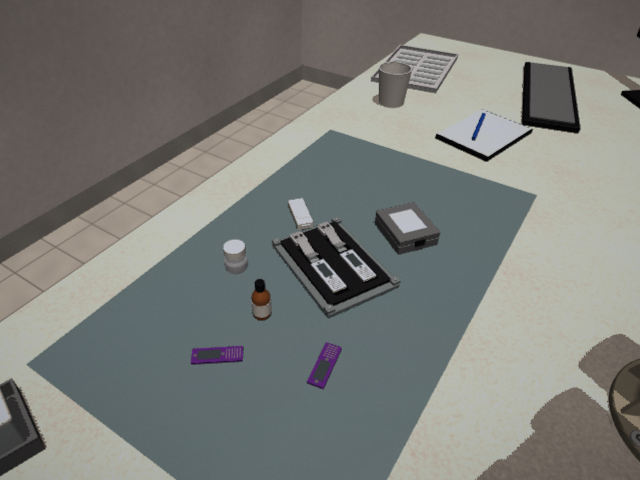

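The scene view shows the carrier with its two white cartridges at about (317,235) and (283,222), and springs at (297,275) and (262,262). The purple lookalikes at (398,187) and (465,255) are not meant. The robot is at the top of the picture, so its left (+y) is image right and the left slot holds the cartridge at (317,235). Next I'll measure the carrier and cartridges.

```bash
cat > h.py <<'E'
import cv2,numpy as np
from scipy.spatial.transform import Rotation as R
from workcell import env
def cam(n,st=None):
    c=env.calibration(n);K=c["camera_matrix"]
    if n=="wrist":
        q=st["orientation"];T=np.eye(4);T[:3,:3]=R.from_quat([q[1],q[2],q[3],q[0]]).as_matrix();T[:3,3]=st["tcp_pos"]
        M=T@c["hand_eye"];return K,M[:3,:3],M[:3,3]
    Rm=cv2.Rodrigues(c["rvec"])[0];return K,Rm.T,-Rm.T@c["tvec"]
def cast(C,p,z):
    K,Rw,o=C;d=np.c_[np.atleast_2d(p),np.ones(len(np.atleast_2d(p)))]@np.linalg.inv(K).T@Rw.T
    return o+d*((z-o[2])/d[:,2:])
def proj(C,P):
    K,Rw,o=C;q=(np.atleast_2d(P)-o)@Rw@K.T;return q[:,:2]/q[:,2:]
E
cat > m.py <<'E'
from h import *
for n,bb in(("scene",(215,175,365,320)),("side",(260,200,405,320))):
    im=cv2.imread(f"pics/{n}0.png");C=cam(n);x0,y0,x1,y1=bb
    g=im.max(2);m=np.zeros_like(g);m[y0:y1,x0:x1]=(g[y0:y1,x0:x1]<45)*255
    m=cv2.morphologyEx(m,cv2.MORPH_CLOSE,np.ones((3,3)))
    cs=cv2.findContours(m,0,2)[0];c=max(cs,key=cv2.contourArea)
    P=cast(C,c[:,0].astype(float),.019)[:,:2]
    r=cv2.minAreaRect((P*1000).astype(np.float32));print(n,"carrier",r)
    w=np.zeros_like(g);w[y0:y1,x0:x1]=(im[y0:y1,x0:x1].min(2)>135)*255
    for c in cv2.findContours(w,0,2)[0]:
        if cv2.contourArea(c)>60:
            P=cast(C,c[:,0].astype(float),.021)[:,:2]
            print(c[:,0].mean(0),cv2.minAreaRect((P*1000).astype(np.float32)))
im=cv2.imread("pics/scene0.png")[175:320,215:365];cv2.imwrite("pics/c1.png",cv2.resize(im,None,fx=4,fy=4,interpolation=2))
E
python3 m.py
```

```text
scene carrier ((572.7904052734375, 1.4313583374023438), (118.85202026367188, 180.0192413330078), 62.855628967285156)
[252.75 310.55] ((677.0527954101562, -68.5242919921875), (41.210426330566406, 22.66994857788086), 82.93543243408203)
[291.26190476 288.57142857] ((648.4168701171875, -6.844387054443359), (22.410541534423828, 22.216541290283203), 63.014461517333984)
[254.26785714 275.55357143] ((621.4796142578125, -58.73912811279297), (22.162004470825195, 23.099069595336914), 62.685367584228516)
[304.13043478 260.7826087 ] ((604.9700317382812, 16.538957595825195), (14.463098526000977, 14.185514450073242), 60.61914825439453)
[316.91566265 232.44578313] ((556.92138671875, 41.545372009277344), (25.026216506958008, 75.0033950805664), 62.8994140625)
[282.87804878 220.48780488] ((527.68701171875, -8.782306671142578), (24.97405242919922, 74.64826202392578), 63.14332962036133)
side carrier ((570.5206909179688, 2.7814178466796875), (122.69647216796875, 186.3585662841797), 62.70327377319336)
[328.61764706 275.91176471] ((556.561767578125, 41.53568649291992), (25.04348373413086, 75.59822082519531), 62.72581481933594)
[357.10204082 263.63265306] ((526.97412109375, -8.877155303955078), (25.303279876708984, 75.45266723632812), 62.677467346191406)
[300.33333333 240.7254902 ] ((638.1868286132812, -4.084331512451172), (22.46407127380371, 61.69049835205078), 61.85834503173828)
[330.08333333 233.44444444] ((610.124755859375, -54.86675262451172), (22.636873245239258, 57.592227935791016), 59.45327377319336)
[396.47058824 218.70588235] ((523.0470581054688, -157.95004272460938), (29.285045623779297, 66.09486389160156), 24.966251373291016)
[301.03636364 214.10909091] ((693.6859130859375, -78.69151306152344), (31.03664779663086, 86.87340545654297), 48.65888595581055)
```

View pics/c1.png

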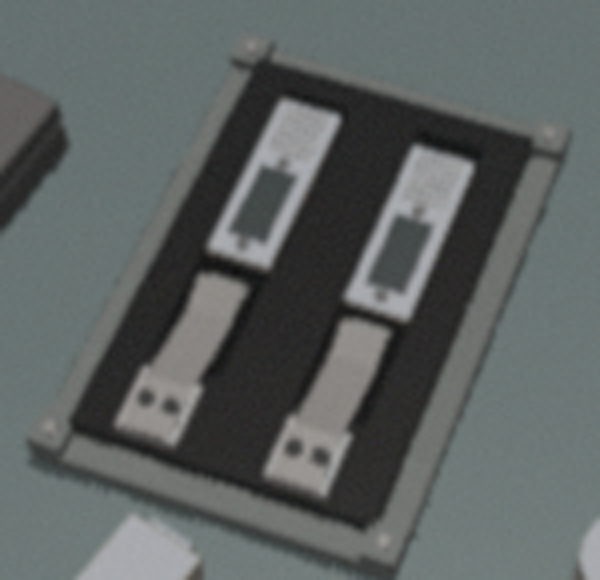

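The crop confirms it: the left cartridge (crop (410,230)) and the right one (crop (275,180)) are both white with their ribs to the rear, and the springs lie ahead. The sizes check out (119x180 carrier, 25x75 cartridges) and the two views agree to about 1 mm. The carrier is at (0.5728, 0.0014) with yaw -27.1°. The cartridge centres are at carrier x = -32.4 (left) and -35.5 mm (right).

```bash
cat > go.py <<'E'
# usage: go.py carrier_x carrier_y z(mm of tips) -> shift/turn in tool axes
import sys
from h import *
a=np.deg2rad(-27.1);cx=np.array([np.cos(a),np.sin(a),0]);cy=np.array([-np.sin(a),np.cos(a),0]);O=np.array([.5728,.0014,0])
s=env.get_state();q=s["orientation"];T=R.from_quat([q[1],q[2],q[3],q[0]])
G=R.from_matrix(np.c_[cy,cx,[0,0,-1]])
d=s["tcp_pos"]-O;tip=d+T.apply([0,0,.011])
print("clock",s["clock"],"tips in carrier mm",np.round(1000*np.array([tip@cx,tip@cy,tip[2]]),1),"F",np.round([s["wrist_force"]@cx,s["wrist_force"]@cy,s["wrist_force"][2]],1),"gap",round(s["finger_gap"],4))
if len(sys.argv)>3:
    x,y,z=[float(v)/1000 for v in sys.argv[1:]]
    print("shift mm",np.round(1000*T.inv().apply(O+x*cx+y*cy+[0,0,z+.011]-s["tcp_pos"]),1))
print("turn deg",np.round((T.inv()*G).as_rotvec(degrees=True),2),"j",np.round(s["joint_pos"],2))
E
python3 go.py -57 29 130
```

```text
clock 0.15 tips in carrier mm [-625.3  300.6  230.6] F [ 0.3  0.3 -0.4] gap 0.0854
shift mm [-380.6  501.8  101. ]
turn deg [-0.    0.08 11.64] j [ 1.16  0.31  0.05  1.3  -0.    1.43]
```

carry_out:
  moves: [-1,-0.036,0.048,0,0,0,0,-1,-0.036,0.048,0,0,0,0,-1,-0.036,0.048,0,0,0,0,-1,-0.036,0.048,0,0,0,0,-1,-0.036,0.048,0,0,0,0]
  squeeze: 30

```text
clock: 0.78
tcp_pos: [0.3392, 0.3135, 0.2396]
orientation: [0.001, 0.793, 0.609, -0.001]
wrist_force: [1.5, 0.6, 0.3]
finger_gap: -0.0
```

```bash
python3 go.py -57 29 130
```

```text
clock 0.775 tips in carrier mm [-350.1  171.4  228.6] F [1.1 1.2 0.3] gap -0.0
shift mm [-200.9  256.4   99. ]
turn deg [-1.000e-02  1.300e-01  1.221e+01] j [ 0.57  0.1  -0.23  1.24 -0.    0.83]
```

carry_out:
  moves: [-1,-0.04,0.047,0.005,0,0,0,-1,-0.04,0.047,0.005,0,0,0,-1,-0.04,0.047,0.01,0,0,0,-1,-0.038,0.045,0.02,0,0,4,-1,-0.03,0.03,0.02,0,0,8]

```text
clock: 1.4
tcp_pos: [0.4998, 0.0706, 0.1809]
orientation: [0.002, 0.854, 0.52, 0.002]
wrist_force: [0.5, 0.1, 0.8]
finger_gap: -0.0001
```

```bash
python3 go.py -57 29 60
```

```text
clock 1.4 tips in carrier mm [-96.5  28.3 169.9] F [0.4 0.3 0.8] gap -0.0001
shift mm [  0.7  39.  110.1]
turn deg [ 0.26 -0.09 -0.22] j [-0.02  0.2  -0.25  1.11 -0.    0.46]
```

carry_out:
  moves: [-1,0,0.012,0.035,0,0,0,-1,0,0.013,0.035,0,0,0,-1,0,0.014,0.03,0,0,0,-1,0,0,0.01,0,0,0,-1,0,0,0,0,0,0]

```text
clock: 2.02
tcp_pos: [0.5355, 0.0478, 0.066]
orientation: [0.001, 0.856, 0.516, 0.0]
wrist_force: [0.0, 0.4, 0.1]
finger_gap: -0.0001
```

```bash
cat > look.py <<'E'
# wrist view: white cartridges in carrier coordinates at top height
import sys
from h import *
a=np.deg2rad(-27.1);cx=np.array([np.cos(a),np.sin(a)]);cy=np.array([-np.sin(a),np.cos(a)]);O=np.array([572.8,1.4])
s=env.get_state();im=env.read_camera("wrist")[:,:,::-1].copy();cv2.imwrite(f"pics/{sys.argv[1]}.png",im)
C=cam("wrist",s);w=((im.min(2)>130)*255).astype(np.uint8)
for c in cv2.findContours(w,0,2)[0]:
    if cv2.contourArea(c)>1500:
        P=cast(C,c[:,0].astype(float),.021)[:,:2]*1000-O
        u=P@cx;v=P@cy;print("px",c[:,0].mean(0).round(),"x",u.min().round(1),u.max().round(1),"y",v.min().round(1),v.max().round(1))
E
python3 go.py -57 29 60; python3 look.py w1
```

```text
clock 2.025 tips in carrier mm [-54.3  24.3  55. ] F [-0.1  0.3  0.1] gap -0.0001
shift mm [ 4.7 -2.7 -5.1]
turn deg [ 0.08 -0.   -0.72] j [-0.06  0.36 -0.34  0.87 -0.    0.43]
px [ 42. 404.] x -31.5 86.7 y -190.8 -131.3
px [329. 275.] x -71.6 -36.6 y 16.7 42.4
px [221. 321.] x -74.2 -1.8 y -41.2 -15.5
px [ 95. 336.] x -126.9 55.9 y -148.3 -58.6
px [423. 207.] x -186.2 91.9 y -38.3 236.0
```

View pics/w1.png

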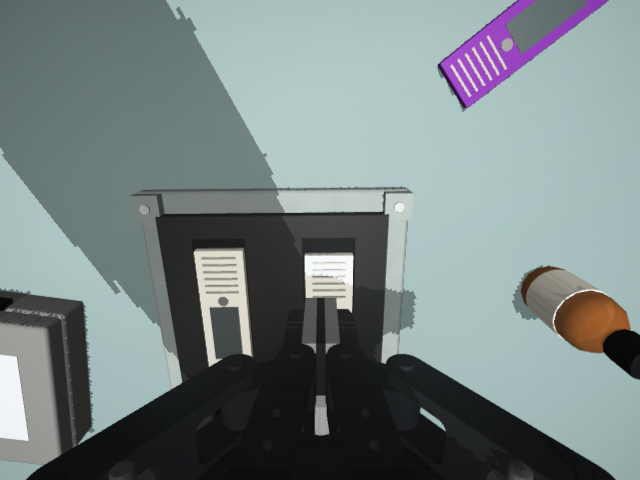

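The wrist view shows the left cartridge's ribbed rear at (329,270) right by the shut fingertips and the right cartridge at (221,300). Both are in their slots and agree with the scene camera to about 1 mm. I'll descend now.

carry_out:
  moves: [-1,0.003,-0.002,0.01,0,0,-0.7,-1,0.002,-0.001,0.01,0,0,0,-1,0,0,0.006,0,0,0,-1,0,0,0.002,0,0,0,-1,0,0,0,0,0,0]

```text
clock: 2.7
tcp_pos: [0.5367, 0.0551, 0.0397]
orientation: [0.002, 0.852, 0.523, 0.003]
wrist_force: [-1.1, 0.7, 0.3]
finger_gap: 0.0002
```

```bash
python3 go.py -57 29 21
```

```text
clock 2.7 tips in carrier mm [-56.5  31.4  28.7] F [-1.3  0.2  0.3] gap 0.0002
shift mm [-2.4 -0.5  7.7]
turn deg [ 0.38 -0.15  0.15] j [-0.05  0.39 -0.38  0.8  -0.    0.42]
```

carry_out:
  moves: [-1,-0.002,0,0.004,0.3,0,0,-1,0,0,0.003,0,0,0,-1,0,0,0.001,0,0,0,-1,0,0,0.001,0,0,0,-1,0,0,0.001,0,0,0]

```text
clock: 3.32
tcp_pos: [0.5388, 0.0527, 0.0321]
orientation: [0.002, 0.853, 0.523, 0.004]
wrist_force: [-1.6, -0.7, 6.5]
finger_gap: -0.0002
```

```bash
python3 go.py -57 29 21
```

```text
clock 3.325 tips in carrier mm [-53.6  30.3  21.1] F [-1.1 -1.4  6.5] gap -0.0002
shift mm [-1.2 -3.4  0. ]
turn deg [ 0.39 -0.29  0.11] j [-0.05  0.4  -0.38  0.78  0.    0.42]
```

carry_out:
  moves: [-1,-0.001,0,-0.003,0,0,0,-1,0,-0.004,0,0.3,-0.2,0,-1,0,-0.001,0.001,0,0,0,-1,0,0,0.0015,0,0,0,-1,0,0,0.0015,0,0,0]

```text
clock: 3.95
tcp_pos: [0.5341, 0.0539, 0.032]
orientation: [0.001, 0.853, 0.523, 0.001]
wrist_force: [-3.0, -1.7, 17.0]
finger_gap: 0.0001
```

```bash
python3 go.py -57 29 21
```

```text
clock 3.95 tips in carrier mm [-58.3  29.2  21. ] F [-1.9 -2.9 17. ] gap 0.0001
shift mm [-0.2  1.4 -0. ]
turn deg [ 0.16 -0.08  0.1 ] j [-0.05  0.4  -0.39  0.78  0.    0.42]
```

carry_out:
  moves: [-1,0,0.001,0.002,0,0,0,-1,0,0.003,0.002,0,0,0,-1,0,0.003,0.002,0,0,0,-1,0,0.003,0.002,0,0,0,-1,0,0.003,0.002,0,0,0]

```text
clock: 4.58
tcp_pos: [0.5524, 0.045, 0.032]
orientation: [0.008, 0.853, 0.522, 0.006]
wrist_force: [-4.1, -0.6, 17.1]
finger_gap: -0.0001
```

```bash
python3 go.py -57 29 21;python3 look.py w2
```

```text
clock 4.575 tips in carrier mm [-37.8  29.5  21. ] F [-3.3 -2.4 17.1] gap -0.0001
shift mm [ -0.5 -19.   -0.4]
turn deg [ 1.11 -0.1   0.03] j [-0.06  0.41 -0.36  0.78 -0.01  0.41]
px [185. 326.] x -74.6 1.4 y -41.2 -15.0
px [ 79. 336.] x -102.5 64.2 y -137.7 -55.6
px [397. 226.] x -159.0 64.8 y -51.7 204.6
```

Run:
```python
from h import *
s=env.get_state();im=env.read_camera("scene")[:,:,::-1];w=cv2.imread("pics/w2.png")[160:400,130:450]
a=cv2.resize(im[170:330,210:370],(480,480),interpolation=2);b=cv2.resize(w,(320,240));c=np.zeros((480,800,3),np.uint8);c[:,:480]=a;c[:240,480:]=b;cv2.imwrite("pics/v3.png",c)
```

```text
(no output)
```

View pics/v3.png

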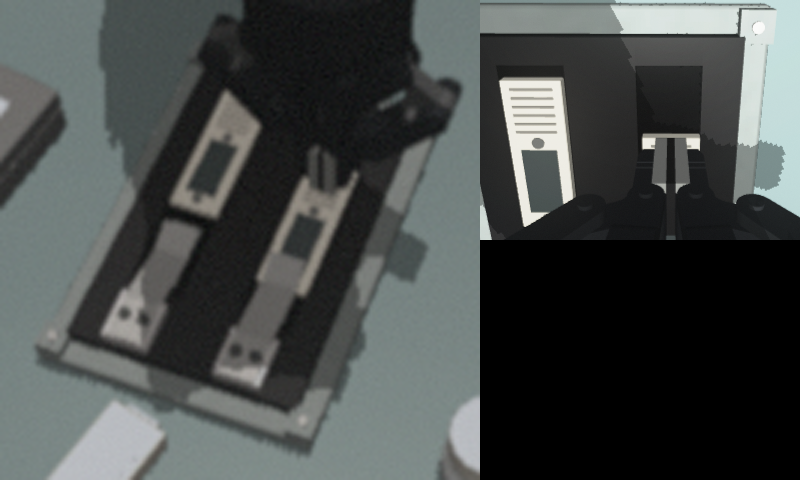

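The cartridge moves with the fingertips. Its rear edge shows at wrist (321,297) and its leading end is under the spring at crop (305,280). I'll carry on with a bit more pressure.

carry_out:
  moves: [-1,0,0.001,0.0025,0.4,0,0,-1,0,0.003,0.0025,0.3,0,0,-1,0,0.003,0.0025,0.3,0,0,-1,0,0.003,0.0025,0.2,0,0,-1,0,0.002,0.0025,0.2,0,0]

```text
clock: 5.3
tcp_pos: [0.5709, 0.0358, 0.032]
orientation: [0.005, 0.853, 0.521, 0.005]
wrist_force: [-3.7, -2.3, 16.3]
finger_gap: -0.0002
```

```bash
python3 go.py -10 29 21
```

```text
clock 5.3 tips in carrier mm [-17.2  29.8  21. ] F [-2.2 -3.7 16.3] gap -0.0002
shift mm [-0.8  7.4  0.1]
turn deg [ 0.8  -0.16 -0.06] j [-0.08  0.45 -0.31  0.8  -0.    0.4 ]
```

carry_out:
  moves: [-1,0,0.002,0.0027,0.3,0,0,-1,0,0.002,0.0027,0.2,0,0,-1,0,0.001,0.0027,0.2,0,0,-1,0,0.001,0.0027,0.1,0,0,-1,0,0.001,0.0027,0,0,0]

```text
clock: 5.92
tcp_pos: [0.5845, 0.032, 0.032]
orientation: [0.004, 0.853, 0.521, 0.008]
wrist_force: [-4.9, 1.0, 17.7]
finger_gap: -0.0001
```

```bash
python3 go.py -10 29 21; python3 look.py w3
python3 - <<'E'
import cv2;cv2.imwrite("pics/w3c.png",cv2.imread("pics/w3.png")[160:400,130:450])
E
```

```text
clock 5.925 tips in carrier mm [-3.3 32.7 21. ] F [-4.8 -1.3 17.7] gap -0.0001
shift mm [-3.6 -6.5 -0.1]
turn deg [ 0.93 -0.56 -0.06] j [-0.08  0.46 -0.28  0.81  0.    0.39]
px [309. 297.] x -25.3 0.9 y 17.5 43.3
px [173. 236.] x -73.5 1.7 y -41.2 -14.4
px [189. 214.] x -124.7 101.0 y -139.2 209.0
```

View pics/w3c.png

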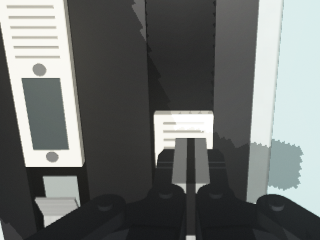

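carry_out:
  moves: [-1,-0.0005,0,0.0036,0.2,-0.2,0,-1,-0.0005,0.0005,0.0038,0.2,-0.2,0,-1,0,0.001,0.0038,0.2,0,0,-1,0,0.0005,0.0038,0,0,0,-1,0,0,0.0038,0,0,0]

```text
clock: 6.6
tcp_pos: [0.5938, 0.0302, 0.0319]
orientation: [0.008, 0.853, 0.522, 0.011]
wrist_force: [-13.4, -0.0, 31.3]
finger_gap: -0.0001
```

```bash
python3 go.py -10 29 21; python3 look.py w4
cat > rear.py <<'E'
import sys
from h import *
# rear edge of the left cartridge: brightness profile back along its centre line, in the wrist picture
im=cv2.imread(f"pics/{sys.argv[1]}.png").min(2);s=env.get_state();C=cam("wrist",s)
a=np.deg2rad(-27.1);cx=np.array([np.cos(a),np.sin(a)]);cy=np.array([-np.sin(a),np.cos(a)]);O=np.array([.5728,.0014])
x0=float(sys.argv[2]);y=float(sys.argv[3])/1000
xs=np.arange(x0-6,x0+8,.5)
v=0
for dy in(-.008,-.006,.006,.008):
    p=proj(C,[np.r_[O+x/1000*cx+(y+dy)*cy,.021] for x in xs]);v=v+cv2.remap(im,p[:,0].astype(np.float32),p[:,1].astype(np.float32),1)[:,0]/4.
print([(float(x),int(b)) for x,b in zip(xs,v)])
E
python3 rear.py w4 -22 29
```

```text
clock 6.6 tips in carrier mm [ 5.9 35.3 20.9] F [-11.9  -6.1  31.3] gap -0.0001
shift mm [ -6.2 -15.6  -0.5]
turn deg [ 1.44 -0.62  0.  ] j [-0.08  0.47 -0.26  0.81  0.    0.39]
px [184. 356.] x 7.6 47.0 y -39.6 -18.8
px [298. 303.] x -25.0 22.5 y 17.4 43.3
px [167. 211.] x -73.4 1.6 y -41.3 -14.5
px [210. 215.] x -115.3 111.3 y -137.2 213.1
[(-28.0, 51), (-27.5, 51), (-27.0, 51), (-26.5, 51), (-26.0, 52), (-25.5, 82), (-25.0, 156), (-24.5, 174), (-24.0, 186), (-23.5, 230), (-23.0, 248), (-22.5, 249), (-22.0, 249), (-21.5, 249), (-21.0, 249), (-20.5, 247), (-20.0, 230), (-19.5, 225), (-19.0, 236), (-18.5, 249), (-18.0, 249), (-17.5, 249), (-17.0, 249), (-16.5, 245), (-16.0, 234), (-15.5, 227), (-15.0, 238), (-14.5, 247)]
```

The cartridge's rear edge did not move (-23.7 by wrist, which reads about 1.5 mm low) even with 12 N forward, so it is against the stop. The fingers slid forward over it towards the spring toe, so I'll lift slightly, back off and then rise.

carry_out:
  moves: [-1,-0.001,-0.001,-0.001,0.5,-0.3,0,-1,-0.001,-0.004,-0.001,0.5,-0.3,0,-1,-0.001,-0.006,-0.002,0,0,0,-1,0,-0.008,-0.006,0,0,0,-1,0,0,-0.015,0,0,0]

```text
clock: 7.28
tcp_pos: [0.5722, 0.037, 0.0563]
orientation: [0.002, 0.853, 0.522, 0.0]
wrist_force: [0.6, -1.4, 0.7]
finger_gap: 0.0001
```

```bash
python3 go.py -60 -29 50; python3 look.py w5;python3 rear.py w5 -22 29
```

```text
clock 7.275 tips in carrier mm [-16.7  31.4  45.3] F [ 1.1 -1.   0.7] gap 0.0001
shift mm [-60.4 -43.2  -4.8]
turn deg [0.2  0.08 0.01] j [-0.07  0.43 -0.26  0.88 -0.    0.4 ]
px [194. 252.] x -73.6 1.4 y -41.3 -15.1
px [ 85. 302.] x -102.4 115.2 y -170.8 -55.8
px [414. 228.] x -145.0 114.4 y -52.3 233.2
[(-28.0, 32), (-27.5, 32), (-27.0, 32), (-26.5, 33), (-26.0, 34), (-25.5, 33), (-25.0, 33), (-24.5, 33), (-24.0, 33), (-23.5, 33), (-23.0, 35), (-22.5, 72), (-22.0, 135), (-21.5, 152), (-21.0, 167), (-20.5, 198), (-20.0, 226), (-19.5, 233), (-19.0, 231), (-18.5, 230), (-18.0, 231), (-17.5, 227), (-17.0, 207), (-16.5, 183), (-16.0, 179), (-15.5, 201), (-15.0, 231), (-14.5, 231)]
```

carry_out:
  moves: [-1,-0.015,-0.01,0,0,0,0,-1,-0.018,-0.013,0,0,0,0,-1,-0.015,-0.01,0.002,0,0,0,-1,-0.005,-0.003,0,0,0,0,-1,0,0,0,0,0,0]

```text
clock: 7.95
tcp_pos: [0.5212, 0.0049, 0.0612]
orientation: [0.006, 0.853, 0.522, 0.006]
wrist_force: [0.1, 0.8, 0.1]
finger_gap: -0.0002
```

```bash
python3 go.py -60.5 -29 30
python3 - <<'E'
import cv2
from h import *
im=env.read_camera("scene")[:,:,::-1];cv2.imwrite("pics/s5.png",cv2.resize(im[170:330,210:370],(480,480),interpolation=2))
E
```

```text
clock 7.95 tips in carrier mm [-47.4 -20.3  50.2] F [-0.3  0.8  0.1] gap -0.0002
shift mm [ -8.7 -13.3  19.9]
turn deg [ 0.96 -0.21  0.04] j [-0.14  0.33 -0.41  0.82 -0.    0.33]
```

View pics/s5.png

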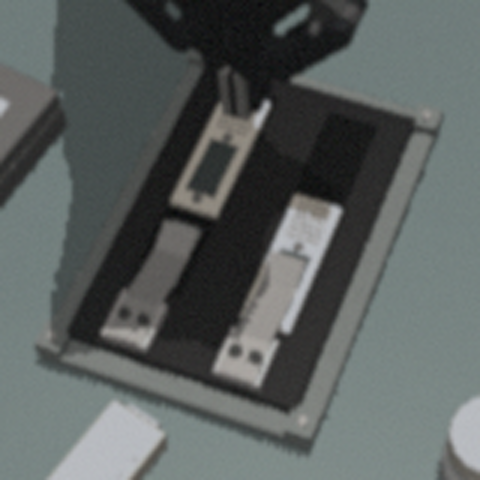

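The left cartridge is under its spring and stayed put, rear edge at crop (319,201), front corner at (287,332). Now the right one.

carry_out:
  moves: [-1,-0.004,-0.006,0.006,0.4,0,0,-1,-0.004,-0.006,0.008,0.3,0,0,-1,-0.001,-0.002,0.006,0,0,0,-1,0,0,0.002,0,0,0,-1,0,0,0,0,0,0]

```text
clock: 8.62
tcp_pos: [0.5048, 0.0039, 0.0368]
orientation: [0.0, 0.853, 0.523, 0.002]
wrist_force: [0.1, 0.4, -0.6]
finger_gap: 0.0003
```

```bash
python3 go.py -60.5 -29 21
python3 - <<'E'
from h import *
C=cam("scene");a=np.deg2rad(-27.1);P=cast(C,np.array([[296,196],[342,207],[287,332]])/3.+[210,170]-.33,.021)[:,:2]*1000-[572.8,1.4]
print(np.c_[P@[np.cos(a),np.sin(a)],P@[-np.sin(a),np.cos(a)]].round(1))
E
```

```text
clock 8.625 tips in carrier mm [-61.6 -28.7  25.8] F [-0.1  0.4 -0.6] gap 0.0003
shift mm [-0.2  1.1  4.8]
turn deg [ 0.19 -0.22  0.11] j [-0.15  0.34 -0.46  0.76  0.    0.32]
[[-22.7  17.4]
 [-24.5  42. ]
 [ 52.2  41.3]]
```

carry_out:
  moves: [-1,0,0,0.002,0,0,0,-1,0,0,0.001,0,0,0,-1,0,0,0.001,0,0,0,-1,0,0,0.0015,0.2,0,0,-1,0,-0.0005,0.002,0,0,0]

```text
clock: 9.25
tcp_pos: [0.5078, 0.0037, 0.032]
orientation: [0.001, 0.853, 0.523, 0.004]
wrist_force: [-1.2, -0.1, 20.0]
finger_gap: -0.0003
```

```bash
python3 go.py -60.5 -29 21
```

```text
clock 9.25 tips in carrier mm [-58.8 -27.5  21. ] F [-1.  -0.6 20. ] gap -0.0003
shift mm [-1.4 -1.6 -0.1]
turn deg [ 0.35 -0.34  0.12] j [-0.15  0.35 -0.47  0.75  0.    0.32]
```

carry_out:
  moves: [-1,0,0.001,0.0025,0.2,0,0,-1,0,0.003,0.0025,0.2,0,0,-1,0,0.003,0.0025,0.2,0,0,-1,0,0.003,0.0025,0.2,0,0,-1,0,0.003,0.0025,0.2,0,0]

```text
clock: 9.88
tcp_pos: [0.5292, -0.0069, 0.032]
orientation: [0.003, 0.853, 0.522, 0.005]
wrist_force: [-4.7, -1.3, 17.4]
finger_gap: -0.0
```

```bash
python3 go.py -7 -29 21
```

```text
clock 9.875 tips in carrier mm [-34.9 -27.2  21. ] F [-3.6 -3.3 17.4] gap -0.0
shift mm [-1.7 28.1  0.3]
turn deg [ 0.65 -0.33  0.03] j [-0.17  0.38 -0.42  0.76  0.    0.31]
```

carry_out:
  moves: [-1,-0.0003,0.002,0.003,0.3,0,0,-1,-0.0003,0.003,0.003,0.3,0,0,-1,-0.0003,0.003,0.003,0.2,0,0,-1,0,0.003,0.003,0.2,0,0,-1,0,0.002,0.003,0.2,0,0]

```text
clock: 10.5
tcp_pos: [0.551, -0.0181, 0.032]
orientation: [0.004, 0.853, 0.521, 0.007]
wrist_force: [-4.8, 0.2, 19.3]
finger_gap: -0.0001
```

```bash
python3 go.py -7 -29 21
```

```text
clock 10.5 tips in carrier mm [-10.4 -27.2  21. ] F [-4.4 -2.  19.3] gap -0.0001
shift mm [-1.7  3.5  0. ]
turn deg [ 0.84 -0.45 -0.05] j [-0.18  0.41 -0.36  0.78  0.    0.29]
```

carry_out:
  moves: [-1,0,0.001,0.003,0.2,0,0,-1,0,0.001,0.003,0.2,0,0,-1,0,0.0005,0.003,0.2,0,0,-1,0,0.0005,0.003,0.1,0,0,-1,0,0,0.003,0,0,0]

```text
clock: 11.12
tcp_pos: [0.5628, -0.021, 0.032]
orientation: [0.006, 0.853, 0.521, 0.012]
wrist_force: [-4.4, 0.6, 19.2]
finger_gap: 0.0001
```

```bash
python3 go.py -7 -29 21; python3 look.py w6; python3 rear.py w6 -22 -29; python3 rear.py w6 -22 29
```

```text
clock 11.125 tips in carrier mm [  1.5 -24.3  21. ] F [-4.2 -1.5 19.2] gap 0.0001
shift mm [-4.5 -8.3 -0.2]
turn deg [ 1.28 -0.82 -0.03] j [-0.18  0.42 -0.34  0.78  0.01  0.29]
px [307. 296.] x -25.2 12.1 y -40.5 -14.7
px [440. 329.] x -25.2 38.1 y 16.3 42.8
px [101. 378.] x -29.5 101.1 y -195.9 -91.0
px [204. 195.] x -119.8 107.6 y -150.6 150.5
[(-28.0, 35), (-27.5, 35), (-27.0, 34), (-26.5, 35), (-26.0, 39), (-25.5, 76), (-25.0, 141), (-24.5, 154), (-24.0, 166), (-23.5, 212), (-23.0, 241), (-22.5, 242), (-22.0, 240), (-21.5, 240), (-21.0, 239), (-20.5, 236), (-20.0, 204), (-19.5, 192), (-19.0, 208), (-18.5, 231), (-18.0, 235), (-17.5, 237), (-17.0, 239), (-16.5, 234), (-16.0, 206), (-15.5, 196), (-15.0, 211), (-14.5, 235)]
[(-28.0, 29), (-27.5, 30), (-27.0, 30), (-26.5, 30), (-26.0, 31), (-25.5, 73), (-25.0, 155), (-24.5, 174), (-24.0, 186), (-23.5, 237), (-23.0, 254), (-22.5, 254), (-22.0, 254), (-21.5, 254), (-21.0, 254), (-20.5, 253), (-20.0, 241), (-19.5, 235), (-19.0, 243), (-18.5, 253), (-18.0, 254), (-17.5, 254), (-17.0, 254), (-16.5, 252), (-16.0, 243), (-15.5, 237), (-15.0, 244), (-14.5, 253)]
```

Both cartridges now end at the same x (-23.7 by wrist), and both have stalled against their stops. Lift, back off and clear.

carry_out:
  moves: [-1,-0.001,-0.001,-0.001,0.5,-0.3,0,-1,-0.001,-0.003,-0.001,0.5,-0.3,0,-1,0,-0.004,-0.003,0,0,0,-1,0,-0.006,-0.01,0,0,0,-1,0,-0.01,-0.03,0,0,0]

```text
clock: 11.8
tcp_pos: [0.5376, -0.0113, 0.0763]
orientation: [-0.001, 0.853, 0.521, 0.001]
wrist_force: [1.0, 0.3, 0.0]
finger_gap: 0.0001
```

carry_out:
  moves: [-1,0,-0.02,-0.04,0,0,0,-1,0,-0.04,-0.04,0,0,0,-1,0,-0.04,-0.03,0,0,0,-1,0,-0.01,-0.02,0,0,0,-1,0,0,0,0,0,0]

```text
clock: 12.42
tcp_pos: [0.4351, 0.041, 0.2137]
orientation: [0.0, 0.853, 0.522, 0.003]
wrist_force: [0.5, -0.5, -0.0]
finger_gap: -0.0002
```

```bash
python3 go.py
python3 - <<'E'
from h import *
s=env.get_state();w=env.read_camera("wrist")[:,:,::-1];a=env.read_camera("scene")[:,:,::-1];b=env.read_camera("side")[:,:,::-1]
cv2.imwrite("pics/w7.png",w)
v=np.zeros((560,800,3),np.uint8);v[:300,:400]=cv2.resize(a[170:320,200:400],(400,300),interpolation=2);v[:300,400:]=cv2.resize(b[190:340,220:420],(400,300),interpolation=2);v[300:,:346]=cv2.resize(w,(346,260),interpolation=3)
v[300:,346:]=cv2.resize(w[240:480,160:579],(454,260));cv2.imwrite("pics/v7.png",v)
E
```

```text
clock 12.425 tips in carrier mm [-140.6  -27.4  202.7] F [ 0.7 -0.2 -0. ] gap -0.0002
turn deg [ 0.2  -0.24 -0.02] j [-0.09  0.05 -0.34  1.17  0.    0.38]
```

View pics/v7.png

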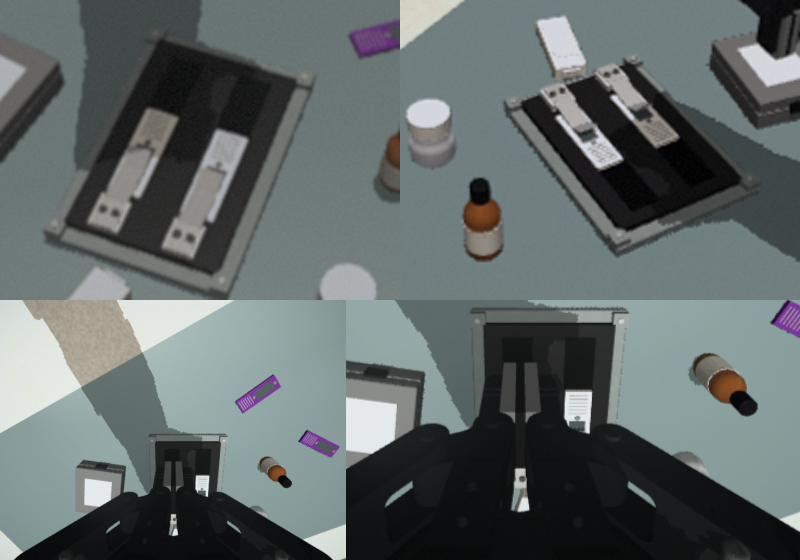

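Both cartridges lie alike under their springs, rear ends at crop (230,135) and (160,113), and the bystanders are untouched. One last numeric check, then hand in.

Run:
```python
from h import *
im=env.read_camera("scene")[:,:,::-1].min(2);C=cam("scene");a=np.deg2rad(-27.1);cx=np.array([np.cos(a),np.sin(a)]);cy=np.array([-np.sin(a),np.cos(a)])
xs=np.arange(-32,-14,1.)
for y in(.029,-.029):
    v=0
    for dy in(-.006,0,.006):
        p=proj(C,[np.r_[[.5728,.0014]+x/1000*cx+(y+dy)*cy,.021] for x in xs]).astype(np.float32);v=v+cv2.remap(im,p[:,0],p[:,1],1)[:,0]/3.
    print(y,"rear edge (home -22)",xs[np.argmax(v>(v.min()+v.max())/2)])
print(env.hand_in())
```

```text
0.029 rear edge (home -22) -24.0
-0.029 rear edge (home -22) -24.0
the job is handed in; nothing more can be done
None
```

I pressed each cartridge down on its ribs with the shut fingertips and slid it under its spring to the end stop, the left one first, then the right. I then took the hand clear and handed the job in at about 12.5 s.

**Force:** the pressure was about 16–20 N while sliding. It reached 31 N briefly when I checked that the left cartridge was against its stop. At both stops the fingertips slid 6–9 mm forward over the cartridge, so I lifted slightly and backed off before raising the hand.

**Checks that agreed:**
- The left cartridge did not move under a 12 N forward push.
- Neither cartridge sprang back after the hand was lifted.
- Both rear ends sit at the same carrier x.
- The bottle, pot, box and mailer look untouched in the last pictures.

**Check that disagreed:** the cameras put both rear edges at about -24 mm, against -22 mm nominal for home. I put this down to the 2 mm calibration and to the rear face being read as part of the top. It is the same for both cartridges. The right one was not given the extra hard push.

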